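Dock the sample cartridge and draw the sampler piston to the pointer

TASK

On the sampling stand, wind the handwheel clockwise by its crank knob until the carriage's rubber port touches the nozzle of the leaning barrel. Then grip the piston by its knob and draw it gently, straight along the leaning bore without forcing it sideways, only partway out, until the lower edge of the knob is level with the tip of the pointer beside it. Finish while still holding the piston steady there, with the carriage still against the nozzle; do not shift the pointer or disturb the other things on the bench.

Things in the scene. Friction and masses are not known exactly. Their poses are not given: they have to be found in the camera images.
- stand: Fixed stand: white base plate 180 x 440 x 12 mm, origin on the bench, z up, yaw varies. From -y to +y: gearbox with level handwheel, track with carriage, aluminium barrel 44 x 44 x 95 mm, pointer post. Barrel and bore lean 0.35 rad (20 deg) from vertical towards the stand's -x: the bore's outward direction is (-0.343, 0, 0.939) in this frame.
- bore_mouth (a point): Centre of the bore's mouth at the upper end of the barrel. Bore 18 mm wide, 88 mm deep, square to the barrel's end face.
- nozzle_tip (a point): Tip of the 12 mm wide nozzle that sticks out of the barrel towards the stand's -y, 60 mm above the bench: the stop for the carriage.
- port_face (a point): Centre of the carriage's rubber port (18 mm wide), facing the nozzle along the stand's +y, 60 mm above the bench. The carriage carries an upright white cartridge, its top 82 mm above the bench.
- carriage (a joint): Travel of the carriage along the stand's +y, m; it is against the nozzle (and cannot go farther) at 0.030. Starts between 0.000 and 0.014. Driven only by the handwheel, 20 mm per turn.
- wheel (a joint): Angle of the handwheel, rad, growing clockwise seen from above; stops at 9.42 (3 pi) when the carriage meets the nozzle. Turning takes about 0.12 N m and it stays where it is left. At 0, and at 2 pi, the crank knob is on the stand's -x side of the axis; at 3 pi on its +x side.
- wheel_axis (a point): Point on the handwheel's upright axis, at the wheel's upper face (94 mm above the bench). Wheel 96 mm across, hub 30 mm across and 6 mm above the face.
- crank_top (a point): Centre of the top of the crank knob, an upright grey cylinder 20 mm wide and 36 mm high that spins freely on its pin, 38 mm from the wheel's axis; its top is 133 mm above the bench, its underside 97 mm.
- piston: Loose piston, 0.2 to 0.4 kg: steel rod 16 mm wide, 108 mm long, 88 mm of it in the bore at the start, with a grey round knob 34 mm wide, 24 mm high on its upper end. Origin at the centre of the rod's lower end; the rod runs from it along (-0.343, 0, 0.939) of the body's frame, which is parallel to the stand's in the bore. It slides back in if let go.
- knob_center (a point): Centre of the piston's knob, 120 mm along the rod from the piston's origin.
- knob_edge (a point): Centre of the knob's underside (lower edge), 108 mm along the rod; 20 mm outside the bore mouth when the piston is fully in.
- pointer_tip (a point): Tip of the steel pointer, a cone that points to the piston along the stand's -y, 66 mm beside the piston's axis, on a post parallel to the bore that stands 85 mm beside that axis, towards the stand's +y. It shows how far to draw: 30 to 54 mm along the bore. It stands fast with about 12 N of friction.
- reagent_jar: Bystander: small jar 34 mm wide, 45 mm high, on the stand's base plate in front of the carriage. Origin under it.
- collar: Bystander: loose steel collar 32 mm wide, 12 mm high, on the base plate in front of the barrel. Origin under it.
- bottle: Bystander: glass bottle 64 mm wide, 130 mm high, on the bench to the right. Origin under it.
- beaker: Bystander: beaker 72 mm wide, 90 mm high, on the bench to the left. Origin under it.
- tip_tray: Bystander: divided tray 85 x 125 x 50 mm beyond the stand. Origin under it.
- tube_rack: Bystander: white tube rack 60 x 140 x 35 mm beyond the stand. Origin under it.
- pipette: Bystander: hand pipette about 220 mm long lying on the bench to the left. Origin on the bench under its middle.
There are look-alikes about, which are no part of the job. Leave any pink look-alike of the piston alone.

How it is judged:
On the way:
1. the carriage is wound against the nozzle while the piston is still in (value of joint carriage above 0.0288 m and z of knob_edge in the frame of bore_mouth below 0.03 m), for 0.2 s.
At the end, for the whole second after the job is handed in: The carriage is within 1.2 mm of its stop at the nozzle; the gripper holds the piston (over 3 N), still in its bore and aligned with it within 0.08 rad, at rest, with the lower edge of its knob level with the pointer's tip within 5 mm and not bearing on the barrel with 15 N or more (value of joint carriage above 0.0288 m and z of knob_edge in the frame of pointer_tip between -0.005 and 0.005 m and angle between the z axis of piston and the z axis of stand, either way round below 0.08 rad and y of knob_edge in the frame of bore_mouth between -0.008 and 0.008 m and contact force between the fingers and piston above 3 N and contact force between piston and stand below 15 N and linear speed of piston below 0.01 m/s); the arm keeps its last pose, push and grip.
It fails at once if the piston is forced against its bore (over 40 N) (contact force between piston and stand above 40 N).
It fails at once if the piston is pulled right out of its bore (z of knob_edge in the frame of bore_mouth above 0.098 m).
It fails at once if the pointer is shifted (distance of pointer_tip from where it was at the start of the episode above 0.005 m).
It fails at once if a bystander is disturbed (distance of any of reagent_jar, collar, bottle, beaker, tip_tray, tube_rack, pipette from where it was at the start of the episode above 0.03 m).
It also fails if it takes over 51 s, if anything falls off the work surface, if the arm or the gripper's body presses on something with over 40 N, if the wrist force passes 120 N, or if a joint passes its speed limit or range.

ROBOT

A 7-joint arm with a two-finger parallel gripper is mounted at the origin on the work surface. World frame = base frame: x ahead of the robot, y to its left, z up, the work surface at z = 0. Lengths are in m, angles in rad, forces in N, time in s.
With the tool pointing down it reaches from about 0.35 to 0.9 m from the base axis. Payload 8.1 kg.
Tool frame: the origin (TCP) lies at the centre of the arm's flange, where the gripper is bolted on; the fingertips stand 178 mm ahead of it and the grasp point (between the pads) lies 159 mm ahead of it; x points along the fingers, z is the direction in which the jaws open and shut, and the axes are right-handed (so a half turn about x gives the same grasp; the last joint's range is limited). The gripper opens to 92 mm and grips with 3 to 60 N. Pads are 19 mm wide; open, the fingers measure 130 mm over their backs; the gripper's body (75 mm by 190 mm) begins 47 mm behind the grasp point.
Start: joints at [1.24, 0.434, 0.025, 1.573, -0.012, 1.134, -0.075], TCP at [0.141, -0.609, 0.405] pointing down, gripper open.
Joint ranges: [-2.62, 2.62], [-0.44, 2.09], [-1.27, 1.32], [0.08, 2.57], [-1.32, 4.46], [0.12, 2], [-2.74, 2.74]. Speed limits (rad/s): [2.22, 2.22, 3.01, 3.01, 3.14, 3.14, 3.14].

INTERFACE

Orientations are given as a rotation vector (axis times angle).
In Python, from cell import arm, get_image, search_frame, pinpoint gives the robot as it stands.
- The arm moves only by the tool arm_command, never from a script. Its argument "motion" is a list of rows, each a list of 7 numbers: the finger opening in mm, from 0 to 91.8, then the shift along the tool's x, y, z in mm, then the turn, a rotation vector about the tool's x, y, z in degrees. In form: [[fingers, x, y, z, ax, ay, az], ...]. A call has 1 to 5 rows; each row shifts and turns the commanded pose from where the row before left it, along the tool's axes as they then stand; what a row does not reach is not made up. A row lasts 1/8 s, in which the tool goes at most 62.5 mm and 10.7 degrees, less where a joint would pass 70% of its speed; a pose out of reach is approached as far as the arm can. A call with a gripper value outside its range is refused whole. The fingers move at their own pace and stop on an object; "newtons" is the grip in N (left out, the last holds). Time passes only in rows, so rows that do not move let the fingers close. It gives the time, the measured TCP pose, the force and the opening at its end, in the units of the state.
- arm.observe(): the state, without advancing time (a new reading comes with each control period).
- get_image(name): name is "side" or "top"; returns a dict with "frame" (400x640x3 uint8, red, green, blue), "range_z" (400x640 float32, m along the optical axis (not along the pixel's ray), 0 where there is no reading), "K" (3x3 intrinsics, pixels), "distortion" ([k1, k2, p1, p2, k3] as OpenCV has them; the pictures are not rectified), "origin" and "rotation" of the camera in the world. Camera axes: x right, y down, z forward; pixel columns grow to the right and rows downward; lengths in m; the calibration is good to about 2 mm. A picture is of the moment at which its call begins.
- arm.sign_off(): hands the job in, once; it reports no verdict.
Trained networks look in the newest picture that a camera, given by its name, has taken for a name from the list of things; names that differ only in an ending like _2 or _b are one class to them, and where a whole thing is asked for, a point or a joint stands for the part that bears it (a point fixed in the world has none). Each returns a list of dicts, best first, with "p" (0 to 1); they miss things now and then, are a little off and sometimes report something else, mostly with a low value. They report only what shows in the picture. A call takes as long as a camera call. They do not tell look-alikes from the thing itself.
- search_frame(camera, target): "point" ([x, y, z] in m, in world coordinates, good to about 4 mm: the middle of the surface that is visible of it).
- pinpoint(camera, target): "point" ([x, y, z] in m, in world coordinates, good to about 4 mm: a listed point, or the origin of a listed thing).
The state is a dict: "clock": time; "joints": joint angles; "dq": joint speeds; "joint_efforts": joint torques, N m; "position": TCP position; "ee_rot": TCP orientation; "force": force on the tool from outside, world axes, zero at the start; "ft_torque": the same for the moment, N m; "width": opening from 0.0 (shut) to 1.0 (fully open).
Only numpy, scipy, OpenCV 4.12 (cv2) and the standard library are available. Lean on these libraries where they do the work, as an engineer would, in place of code of your own. Each camera call takes 0.05 s, during which the arm holds its last target. There are 200 camera calls.

## Working session

There is one attempt and no reset: what is moved stays moved. The work goes in short steps, Python scripts to look and compute and a tool call to move; the robot and the scene stay as the last step left them, time stands still between calls to the robot, and variables do not carry over. Pictures are saved under pics/ and viewed, about 8 in all and at most 12, crops included, and the job is handed in when it is done.

Besides the shell and the picture viewer there is one more tool, called as name(argument=value, ...), one argument or row to a line, values as JSON. arm_command: Moves the arm, as the interface text tells. Its arguments: {"type":"object","properties":{"motion":{"type":"array"},"newtons":{"type":"number"}},"required":["motion"]}

```bash
mkdir -p pics; python3 - <<'E'
from cell import arm,get_image,search_frame,pinpoint
import cv2,numpy as np
for c in("side","top"):
    d=get_image(c); cv2.imwrite(f"pics/{c}0.png",d["frame"][:,:,::-1]); print(c,d["origin"],np.round(d["rotation"],3).tolist(),d["K"].tolist())
    for n in("stand","bore_mouth","nozzle_tip","port_face","wheel_axis","crank_top","piston","knob_center","knob_edge","pointer_tip","reagent_jar","collar","bottle","beaker"):
        print(n,[(np.round(r["point"],3).tolist(),round(r["p"],2)) for r in pinpoint(c,n)[:3]])
print(arm.observe())
E
```

```text
side [0.44287075 1.0156497  1.12622558] [-0.113, 2.874, -1.205] [[500.76136633063305, 0.0, 326.0852238493672], [0.0, 500.76136633063305, 207.05327411182714], [0.0, 0.0, 1.0]]
stand [([0.498, 0.024, 0.001], 0.57)]
bore_mouth [([0.522, 0.125, 0.131], 0.9), ([0.536, 0.06, 0.059], 0.59)]
nozzle_tip [([0.538, 0.08, 0.059], 0.59)]
port_face [([0.534, 0.057, 0.056], 0.48)]
wheel_axis [([0.492, -0.105, 0.094], 0.9)]
crank_top [([0.525, -0.085, 0.138], 0.66), ([0.407, 0.4, 0.002], 0.17)]
piston [([0.205, 0.294, 0.004], 0.56), ([0.582, -0.292, 0.007], 0.44)]
knob_center [([0.617, -0.407, 0.02], 0.73), ([0.51, 0.124, 0.162], 0.71), ([0.491, -0.1, 0.096], 0.71)]
knob_edge [([0.512, 0.124, 0.151], 0.73), ([0.316, 0.299, 0.02], 0.56), ([0.616, -0.399, 0.018], 0.51)]
pointer_tip [([0.521, 0.121, 0.131], 0.55)]
reagent_jar [([0.452, 0.037, 0.014], 0.75), ([0.519, 0.125, 0.135], 0.64), ([0.507, 0.126, 0.148], 0.23)]
collar [([0.459, 0.102, 0.011], 0.51)]
bottle [([0.458, -0.398, -0.0], 0.86)]
beaker [([0.404, 0.399, 0.004], 0.62), ([0.524, -0.081, 0.137], 0.51), ([0.449, 0.036, 0.012], 0.4)]
top [ 2.
[... 963 characters left out ...]
beaker [([0.405, 0.401, 0.001], 0.73)]
{'clock': 1.5, 'joints': array([ 1.24037648,  0.43450364,  0.02501145,  1.5732401 , -0.01158712,
        1.13397723, -0.07508482]), 'dq': array([-0.00157376,  0.00190141, -0.00244325,  0.00089872,  0.00062034,
        0.00074246, -0.00145501]), 'joint_efforts': array([ 9.73625311e-05, -6.67655826e+01,  9.84040573e-01, -3.14805794e+01,
       -6.06564176e-02,  3.28376703e-02,  2.09174630e-05]), 'position': array([ 0.14112487, -0.60885526,  0.40472418]), 'ee_rot': array([ 1.03977481,  1.3083565 , -1.03983055]), 'force': array([-0.49455843, -0.12322352, -0.21470349]), 'ft_torque': array([-0.03555032, -0.04628314, -0.02704607]), 'width': 0.9998750428366161}
```

View images.

```bash
python3 - <<'E'
import cv2,numpy as np
s=cv2.imread("pics/side0.png");t=cv2.imread("pics/top0.png")
cv2.imwrite("pics/both0.png",cv2.resize(np.vstack([s,t]),(480,600)))
def crop(i,x0,x1,y0,y1,k):return cv2.resize(i[y0:y1,x0:x1],None,fx=k,fy=k,interpolation=cv2.INTER_CUBIC)
from cell import get_image
for c,n in(("side",s),("top",t)):
    d=get_image(c);R=cv2.Rodrigues(np.array(d["rotation"]))[0]if np.ndim(d["rotation"])==1 else d["rotation"]
    R=np.array(R);P=np.array([[.52,.125,.131],[.49,-.105,.094],[.525,-.085,.135],[.51,.198,.19],[.617,-.4,.02],[.32,.3,.02]])
    uv=cv2.projectPoints(P,cv2.Rodrigues(R.T)[0],-R.T@d["origin"],d["K"],np.array(d["distortion"]))[0][:,0];print(c,uv.round(0).tolist())
E
```

```text
side [[320.0, 238.0], [336.0, 191.0], [325.0, 184.0], [322.0, 244.0], [306.0, 148.0], [393.0, 323.0]]
top [[296.0, 193.0], [373.0, 205.0], [367.0, 192.0], [269.0, 194.0], [463.0, 170.0], [243.0, 261.0]]
```

View pics/side0.png

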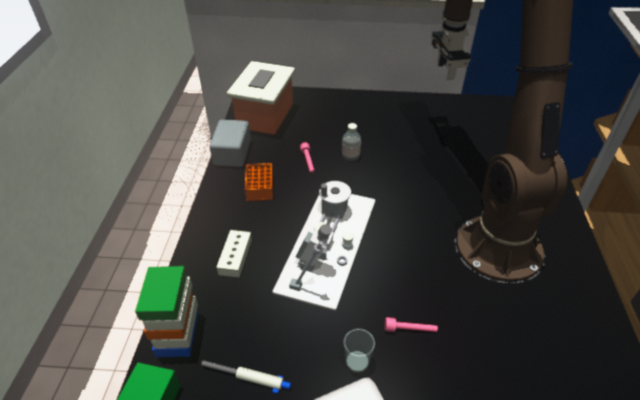

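View pics/top0.png

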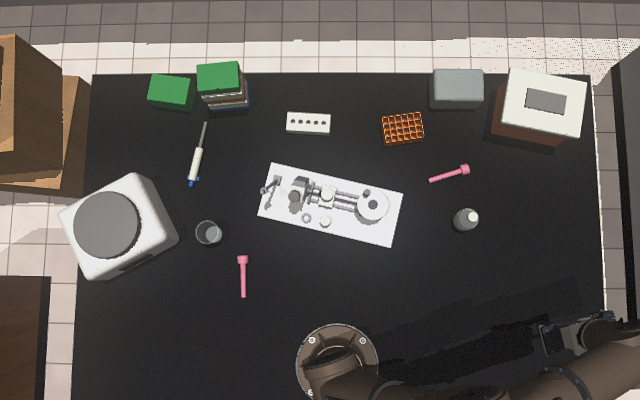

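```bash
cat > h.py <<'E'
import cv2,numpy as np
from cell import arm,get_image,search_frame,pinpoint
def cam(d):
    R=np.array(d["rotation"]);R=cv2.Rodrigues(R)[0] if R.ndim==1 else R
    return R,np.array(d["origin"]),np.array(d["K"]),np.array(d["distortion"])
def onplane(d,uv,z):
    R,o,K,D=cam(d);n=cv2.undistortPoints(np.array(uv,float).reshape(-1,1,2),K,D)[:,0]
    r=np.c_[n,np.ones(len(n))]@R.T
    return o+r*((z-o[2])/r[:,2])[:,None]
def proj(d,P):
    R,o,K,D=cam(d);return cv2.projectPoints(np.array(P,float).reshape(-1,3),cv2.Rodrigues(R.T)[0],-R.T@o,K,D)[0][:,0]
def depthpt(d,u,v):
    R,o,K,D=cam(d);z=d["range_z"][v,u];n=cv2.undistortPoints(np.array([[[u,v]]],float),K,D)[0,0]
    return o+R@np.array([n[0]*z,n[1]*z,z])
def cloud(d,x0,x1,y0,y1):
    R,o,K,D=cam(d);v,u=np.mgrid[y0:y1,x0:x1];z=d["range_z"][y0:y1,x0:x1].ravel()
    n=cv2.undistortPoints(np.c_[u.ravel(),v.ravel()].astype(float).reshape(-1,1,2),K,D)[:,0]
    return (o+(np.c_[n,np.ones(len(n))]*z[:,None])@R.T)[z>0]
E
python3 - <<'E'
from h import *
T=get_image("top");S=get_image("side")
q=onplane(T,[(271,163),(403,193),(391,246),(258,215)],.012);print(q.round(4),q.mean(0))
f=T["frame"];C=cloud(T,250,410,155,255)
d1=(q[0]-q[1])+(q[3]-q[2]);print("yaw of +y dir",np.arctan2(-d1[0],d1[1]))
# base: depth points at z~.012 and white
C2=C[(abs(C[:,2]-.012)<.004)]
r=cv2.minAreaRect(C2[:,:2].astype(np.float32)*1000);print(len(C2),r)
# crank top cloud, wheel face, knob
for lo,hi,n in((.128,.14,"crank"),(.088,.1,"wheel"),):
    c=C[(C[:,2]>lo)&(C[:,2]<hi)&(C[:,1]<-.03)];print(n,len(c),c.mean(0),c.min(0),c.max(0))
c=C[(C[:,2]>.145)];print(c.round(3).tolist()[:60])
A=cv2.resize(f[150:255,250:410],None,fx=4,fy=4,interpolation=2)
B=cv2.resize(S["frame"][175:310,270:380],None,fx=4,fy=4,interpolation=2)
cv2.imwrite("pics/topc.png",A[:,:,::-1]);cv2.imwrite("pics/sidec.png",B[:,:,::-1])
E
```

```text
[[ 0.6384  0.219   0.012 ]
 [ 0.5412 -0.2076  0.012 ]
 [ 0.3713 -0.1677  0.012 ]
 [ 0.4681  0.2572  0.012 ]] [0.5047398 0.0252353 0.012    ]
yaw of +y dir -0.22393839111106364
3960 ((505.20867919921875, 29.176193237304688), (320.5123596191406, 507.8819885253906), 0.32072359323501587)
crank 32 [ 0.52496109 -0.08321357  0.13237518] [ 0.51588506 -0.09145017  0.12847485] [ 0.53447154 -0.07637267  0.13738264]
wheel 655 [ 0.49052292 -0.1038534   0.09374781] [ 0.44525626 -0.14828944  0.0880444 ] [ 0.5382347  -0.05706994  0.09984212]
[[0.54, 0.211, 0.146], [0.529, 0.215, 0.194], [0.529, 0.213, 0.19], [0.529, 0.21, 0.193], [0.533, 0.211, 0.166], [0.534, 0.208, 0.164], [0.536, 0.207, 0.153], [0.537, 0.116, 0.145], [0.525, 0.22, 0.199], [0.525, 0.218, 0.197], [0.526, 0.215, 0.196], [0.524, 0.211, 0.203], [0.525, 0.209, 0.196], [0.527, 0.207, 0.189], [0.531, 0.208, 0.165], [0.532, 0.207, 0.154], [0.534, 0.116, 0.147], [0.522, 0.222, 0.202], [0.522, 0.22, 0.202], [0.522, 0.217, 0.199], [0.523, 0.215, 0.196], [0.522, 0.211, 0.202], [0.523, 0.209, 0.196], [0.523, 0.207, 0.192], [0.525, 0.205, 0.183], [0.53, 0.207, 0.153], [0.519, 0.222, 0.203], [0.52, 0.221, 0.195], [0.517, 0.215, 0.211], [0.518, 0.213, 0.207], [0.52, 0.212, 0.196], [0.52, 0.209, 0.195], [0.519, 0.206, 0.199], [0.521, 0.204, 0.19], [0.526, 0.132, 0.161], [0.525, 0.129, 0.163], [0.524, 0.126, 0.168], [0.513, 0.219, 0.222], [0.512, 0.216, 0.224], [0.514, 0.214, 0.216], [0.513, 0.211, 0.219], [0.516, 0.211, 0.204], [0.517, 0.209, 0.193], [0.517, 0.207, 0.193], [0.518, 0.204, 0.191], [0.518, 0.201, 0.19], [0.522, 0.138, 0.162], [0.521, 0.134, 0.174], [0.521, 0.131, 0.173], [0.521, 0.128, 0.172], [0.521, 0.125, 0.172], [0.521, 0.122, 0.173], [0.522, 0.12, 0.165], [0.51, 0.22, 0.217], [0.51, 0.217, 0.219], [0.511, 0.214, 0.216], [0.51, 0.211, 0.221], [0.513, 0.211, 0.2], [0.515, 0.21, 0.19], [0.514, 0.206, 0.193]]
```

View pics/topc.png

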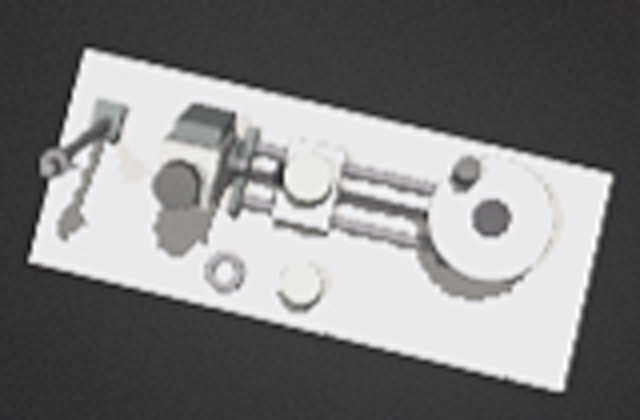

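View pics/sidec.png

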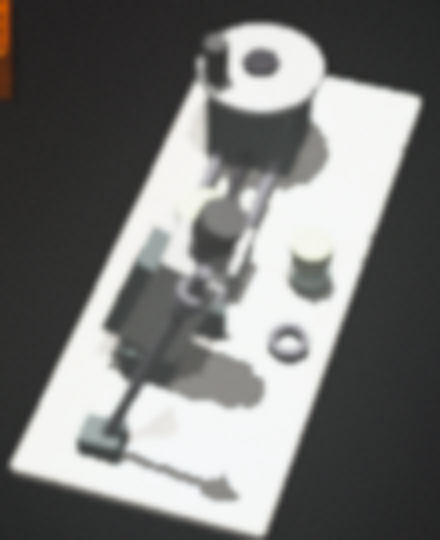

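```bash
cat >> h.py <<'E'
from scipy.spatial.transform import Rotation as Ro, Slerp
YAW=-.224
xs=np.array([np.cos(YAW),np.sin(YAW),0]);ys=np.array([-np.sin(YAW),np.cos(YAW),0]);zs=np.array([0,0,1.])
bore=-.343*xs+.939*zs
def toolR(xdir,zdir):
    return Ro.from_matrix(np.c_[xdir,np.cross(zdir,xdir),zdir])
def rows(p0,R0,pts,fing):
    """pts: list of (p,R); prints tool-frame rows"""
    for p,R in pts:
        s=R0.inv().apply(p-p0)*1000;r=(R0.inv()*R).as_rotvec(degrees=True)
        s=s.round(1);r=r.round(1)
        print([fing]+(s+0).tolist()+(r+0).tolist())
        p0=p0+R0.apply(s/1000);R0=R0*Ro.from_rotvec(r,degrees=True)
def line(p0,R0,p1,R1,n,fing):
    S=Slerp([0,1],Ro.concatenate([R0,R1]));rows(p0,R0,[(p0+(p1-p0)*t,S(t)) for t in np.arange(1,n+1)/n],fing)
def now():
    s=arm.observe();return s["position"],Ro.from_rotvec(s["ee_rot"]),s
E
python3 - <<'E'
from h import *
p,R,s=now();print(R.as_matrix().round(3))
for sg in(1,-1):
    T=toolR(-zs,sg*xs);print(sg,(R.inv()*T).as_rotvec(degrees=True))
sg=1 if (R.inv()*toolR(-zs,xs)).magnitude()<1.6 else -1
line(p,R,np.array([.525,-.0845,.36]),toolR(-zs,sg*xs),13,60)
E
```

```text
[[ 0.     0.974  0.226]
 [-0.     0.226 -0.974]
 [-1.     0.     0.   ]]
1 [-6.41216446e+01  4.48860944e-04  2.80668061e-04]
-1 [ 1.15878355e+02  3.17691236e-04 -5.08070592e-04]
[60, 3.4, 37.9, -32.6, -4.9, 0.0, 0.0]
[60, 3.5, 40.5, -29.3, -5.0, 0.0, 0.0]
[60, 3.4, 42.9, -25.6, -4.9, 0.0, 0.0]
[60, 3.5, 45.0, -21.9, -4.9, 0.0, 0.0]
[60, 3.4, 46.6, -18.0, -5.0, 0.0, 0.0]
[60, 3.4, 48.1, -13.8, -4.9, 0.0, 0.0]
[60, 3.5, 49.0, -9.7, -4.9, 0.0, 0.0]
[60, 3.4, 49.7, -5.4, -5.0, 0.0, 0.0]
[60, 3.5, 50.0, -1.1, -4.9, 0.0, 0.0]
[60, 3.4, 49.9, 3.2, -4.9, 0.0, 0.0]
[60, 3.4, 49.4, 7.4, -5.0, 0.0, 0.0]
[60, 3.5, 48.6, 11.7, -4.9, 0.0, 0.0]
[60, 3.4, 47.4, 15.9, -4.9, 0.0, 0.0]
```

Candidates in the top picture:
- **Piston:** the grey knob in the barrel at (294,196). The pink look-alikes are at (464,169) and (243,260), and I'll leave those alone.
- **Crank knob:** the grey one at (366,194). It could be confused with the hub at (373,204).

The close crops confirm both choices. They also show the collar at (306,217), the jar at (325,221) and the pointer post at the far left. The wheel angle is about 135°, which leaves about 405° to wind.

arm_command(
  motion=[
    [60,3.4,37.9,-32.6,-4.9,0,0],
    [60,3.5,40.5,-29.3,-5,0,0],
    [60,3.4,42.9,-25.6,-4.9,0,0],
    [60,3.5,45,-21.9,-4.9,0,0],
    [60,3.4,46.6,-18,-5,0,0],
  ],
)

```text
clock: 2.33
position: [0.2895, -0.4058, 0.3877]
ee_rot: [0.709, 1.451, -0.71]
force: [1.4, -0.2, -0.7]
width: 0.652
```

arm_command(
  motion=[
    [60,3.4,48.1,-13.8,-4.9,0,0],
    [60,3.5,49,-9.7,-4.9,0,0],
    [60,3.4,49.7,-5.4,-5,0,0],
    [60,3.5,50,-1.1,-4.9,0,0],
    [60,3.4,49.9,3.2,-4.9,0,0],
  ],
)

```text
clock: 2.95
position: [0.4372, -0.2042, 0.3705]
ee_rot: [0.376, 1.537, -0.377]
force: [0.5, -0.6, 0.0]
width: 0.654
```

arm_command(
  motion=[
    [60,3.4,49.4,7.4,-5,0,0],
    [60,3.5,48.6,11.7,-4.9,0,0],
    [60,3.4,47.4,15.9,-4.9,0,0],
    [60,0,0,0,0,0,0],
    [60,0,0,0,0,0,0],
  ],
)

```text
clock: 3.58
position: [0.5248, -0.085, 0.3599]
ee_rot: [0.176, 1.564, -0.177]
force: [-0.4, -0.8, 1.1]
width: 0.652
```

```bash
python3 - <<'E'
from h import *
p,R,s=now();print(p,s["clock"],s["joints"],R.as_matrix().round(3))
line(p,R,np.array([.525,-.0845,.281]),toolR(-zs,xs),3,60)
E
```

```text
[ 0.52478094 -0.08498354  0.35986008] 3.575 [ 0.41549385  0.37298683 -0.46586321  1.82915137  0.19818321  0.98590716
 -0.35788954] [[-0.001  0.223  0.975]
 [-0.     0.975 -0.223]
 [-1.    -0.001 -0.001]]
[60, 26.3, 0.2, 0.0, 0.0, 0.0, 0.0]
[60, 26.3, 0.2, 0.1, 0.0, 0.0, 0.0]
[60, 26.3, 0.2, 0.0, -0.1, 0.0, 0.0]
```

arm_command(
  motion=[
    [60,26,0,0,0,0,0],
    [60,26,0,0,0,0,0],
    [60,20,0,0,0,0,0],
    [60,7,0,0,0,0,0],
    [60,0,0,0,0,0,0],
  ],
)

```text
clock: 4.2
position: [0.5247, -0.0854, 0.2811]
ee_rot: [0.177, 1.564, -0.178]
force: [1.0, 0.4, -0.0]
width: 0.657
```

arm_command(
  motion=[
    [12,0,0,0,0,0,0],
    [12,0,0,0,0,0,0],
    [12,0,0,0,0,0,0],
    [12,0,0,0,0,0,0],
  ],
  newtons=15,
)

```text
clock: 4.7
position: [0.525, -0.0845, 0.2812]
ee_rot: [0.176, 1.563, -0.176]
force: [-0.2, -0.1, -0.3]
width: 0.268
```

```bash
python3 - <<'E'
from h import *
p,R,s=now();print(p,s["clock"],s["force"],s["width"]*91.8)
S=get_image("side");uv=proj(S,[[.525,-.085,.12]])[0].astype(int);print(uv)
c=S["frame"][uv[1]-50:uv[1]+50,uv[0]-60:uv[0]+60];cv2.imwrite("pics/g1.png",cv2.resize(c,None,fx=4,fy=4,interpolation=2)[:,:,::-1])
E
```

```text
[ 0.52504944 -0.08447734  0.281199  ] 4.7 [-0.24648673 -0.0715725  -0.31651255] 24.62440051484465
[324 188]
```

View pics/g1.png

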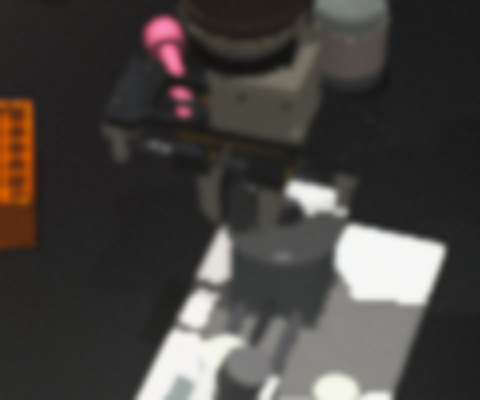

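The crop shows the fingers straddling the crank knob around crop (240,195). They're still closing.

arm_command(
  motion=[
    [12,0,0,0,0,0,0],
    [12,0,0,0,0,0,0],
    [12,0,0,0,0,0,0],
  ],
  newtons=20,
)

```text
clock: 5.12
position: [0.5255, -0.0845, 0.2813]
ee_rot: [0.176, 1.562, -0.176]
force: [5.5, -0.0, -1.1]
width: 0.213
```

```bash
cat >> h.py <<'E'
def arc(p,R,c,r,a0,a1,n,fing=12):
    """crank angle a (rad): pos = c + r(-cos a xs + sin a ys)"""
    R1=R
    rows(p,R,[(np.array([*(c+r*(-np.cos(a)*xs+np.sin(a)*ys)[:2]),p[2]]),R1) for a in np.linspace(a0,a1,n+1)[1:]],fing)
E
python3 - <<'E'
from h import *
p,R,s=now();print(p,s["clock"],s["force"],s["width"]*91.8)
c=np.array([.493,-.106]);d=p[:2]-c;print("r",np.linalg.norm(d))
a0=np.arctan2(d@ys[:2],-(d@xs[:2]));print(a0)
# keep axis on the ray but at 38 mm
c=p[:2]-.038*d/np.linalg.norm(d);print(c)
arc(p,R,c,.038,a0,a0+np.radians(90),5)
E
```

```text
[ 0.52554881 -0.08453568  0.28126725] 5.125 [ 5.45277445 -0.03808837 -1.06315742] 19.56655059487169
r 0.0389889986239893
2.3346028214629566
[ 0.49382564 -0.10545553]
[12, 0.0, -9.5, 7.2, 0.0, 0.0, 0.0]
[12, 0.0, -11.2, 3.9, 0.0, 0.0, 0.0]
[12, 0.0, -11.9, 0.3, 0.0, 0.0, 0.0]
[12, 0.0, -11.4, -3.4, 0.0, 0.0, 0.0]
[12, 0.0, -9.7, -6.8, 0.0, 0.0, 0.0]
```

arm_command(
  motion=[
    [12,0,-9.5,7.2,0,0,0],
    [12,0,-11.2,3.9,0,0,0],
    [12,0,-11.9,0.3,0,0,0],
    [12,0,-11.4,-3.4,0,0,0],
    [12,0,-9.7,-6.8,0,0,0],
  ],
)

```text
clock: 5.75
position: [0.5146, -0.1374, 0.2812]
ee_rot: [0.176, 1.562, -0.176]
force: [2.2, 2.9, 1.5]
width: 0.213
```

```bash
python3 - <<'E'
from h import *
p,R,s=now();print(p,s["clock"],s["force"],s["width"]*91.8,s["dq"].round(3))
print("force stand x,y",s["force"]@xs,s["force"]@ys)
c=np.array([.4938,-.1055])
d=p[:2]-c;print("r",np.linalg.norm(d),"ang",np.arctan2(d@ys[:2],-(d@xs[:2])))
print(pinpoint("top","wheel_axis")[:1],pinpoint("side","port_face")[:2])
E
```

```text
[ 0.51458467 -0.13738688  0.28118928] 5.75 [2.1573641  2.87637282 1.52793794] 19.596584908892318 [ 0.159 -0.076 -0.013  0.138 -0.027 -0.05   0.139]
force stand x,y 1.4645332008454877 3.2837300430350913
r 0.038062784004814734 ang -2.3724536114717933
[{'point': [0.4925, -0.1099, 0.097], 'p': 0.75}] []
```

```bash
python3 - <<'E'
from h import *
p,R,s=now()
c=np.array([.4938,-.1055]);a=3.9054
for k in range(3):
    p=np.array([*(c+.038*(-np.cos(a)*xs+np.sin(a)*ys)[:2]),.2812]);arc(p,R,c,.038,a,a+np.pi/2,5);a+=np.pi/2;print(a)
E
```

```text
[12, 0.0, -7.2, -9.5, 0.0, 0.0, 0.0]
[12, 0.0, -3.9, -11.2, 0.0, 0.0, 0.0]
[12, 0.0, -0.3, -11.9, 0.0, 0.0, 0.0]
[12, 0.1, 3.4, -11.3, 0.0, 0.0, 0.0]
[12, 0.0, 6.7, -9.8, 0.0, 0.0, 0.0]
5.476196326794897
[12, 0.0, 9.5, -7.2, 0.0, 0.0, 0.0]
[12, 0.0, 11.2, -3.9, 0.0, 0.0, 0.0]
[12, 0.0, 11.9, -0.3, 0.0, 0.0, 0.0]
[12, 0.0, 11.3, 3.4, 0.0, 0.0, 0.0]
[12, -0.1, 9.8, 6.7, 0.0, 0.0, 0.0]
7.046992653589793
[12, 0.0, 7.2, 9.5, 0.0, 0.0, 0.0]
[12, 0.0, 3.9, 11.2, 0.0, 0.0, 0.0]
[12, 0.0, 0.3, 11.9, 0.0, 0.0, 0.0]
[12, -0.1, -3.4, 11.3, 0.0, 0.0, 0.0]
[12, 0.0, -6.7, 9.8, 0.0, 0.0, 0.0]
8.61778898038469
```

arm_command(
  motion=[
    [12,0,-7.2,-9.5,0,0,0],
    [12,0,-3.9,-11.2,0,0,0],
    [12,0,-0.3,-11.9,0,0,0],
    [12,0,3.4,-11.3,0,0,0],
    [12,0,6.7,-9.8,0,0,0],
  ],
)

```text
clock: 6.48
position: [0.4614, -0.1257, 0.2813]
ee_rot: [0.176, 1.562, -0.175]
force: [10.8, 1.8, -6.0]
width: 0.212
```

```bash
python3 - <<'E'
from h import *
p,R,s=now();print(p,s["clock"],s["width"]*91.8)
print("force stand x,y",s["force"]@xs,s["force"]@ys)
c=np.array([.4938,-.1055])
d=p[:2]-c;print("r",np.linalg.norm(d),"ang",np.arctan2(d@ys[:2],-(d@xs[:2])))
E
```

```text
[ 0.46144809 -0.12572752  0.28125391] 6.475 19.446922385266852
force stand x,y 10.078470892318244 4.17400635304947
r 0.03815492535240457 ang -0.7827676327292987
```

arm_command(
  motion=[
    [12,0,9.5,-7.2,0,0,0],
    [12,0,11.2,-3.9,0,0,0],
    [12,0,11.9,-0.3,0,0,0],
    [12,0,11.3,3.4,0,0,0],
    [12,0,9.8,6.7,0,0,0],
  ],
)

```text
clock: 7.1
position: [0.4714, -0.0746, 0.2811]
ee_rot: [0.175, 1.565, -0.179]
force: [2.0, -7.2, 4.0]
width: 0.215
```

arm_command(
  motion=[
    [12,0,7.2,9.5,0,0,0],
    [12,0,3.9,11.2,0,0,0],
    [12,0,0.3,11.9,0,0,0],
    [12,0,-3.4,11.3,0,0,0],
    [12,0,-6.7,9.8,0,0,0],
  ],
)

```text
clock: 7.72
position: [0.5244, -0.0825, 0.2812]
ee_rot: [0.176, 1.565, -0.173]
force: [1.0, 4.9, 6.5]
width: 0.213
```

```bash
python3 - <<'E'
from h import *
p,R,s=now();print(p,s["clock"],s["width"]*91.8)
print("force stand x,y",s["force"]@xs,s["force"]@ys)
c=np.array([.4938,-.1055])
d=p[:2]-c;print("r",np.linalg.norm(d),"ang",np.arctan2(d@ys[:2],-(d@xs[:2])))
a=8.6178;p=np.array([*(c+.038*(-np.cos(a)*xs+np.sin(a)*ys)[:2]),.2812]);arc(p,R,c,.038,a,9.425,4)
arc(np.array([*(c+.038*(-np.cos(9.425)*xs+np.sin(9.425)*ys)[:2]),.2812]),R,c,.038,9.425,9.525,1)
E
```

```text
[ 0.52435118 -0.08246585  0.28116945] 7.725 19.52981877918701
force stand x,y -0.0767156274968427 4.973442182935864
r 0.038261559769760645 ang 2.271566426812008
[12, 0.0, -5.8, 5.0, 0.0, 0.0, 0.0]
[12, 0.0, -6.7, 3.6, 0.0, 0.0, 0.0]
[12, 0.0, -7.4, 2.3, 0.0, 0.0, 0.0]
[12, -0.1, -7.6, 0.8, 0.0, 0.0, 0.0]
[12, 0.0, -3.8, -0.2, 0.0, 0.0, 0.0]
```

arm_command(
  motion=[
    [12,0,-5.8,5,0,0,0],
    [12,0,-6.7,3.6,0,0,0],
    [12,0,-7.4,2.3,0,0,0],
    [12,0,-7.6,0.8,0,0,0],
    [12,0,-2,0,0,0,0],
  ],
)

```text
clock: 8.35
position: [0.5304, -0.1147, 0.2813]
ee_rot: [0.177, 1.561, -0.174]
force: [10.1, 6.9, -4.0]
width: 0.214
```

arm_command(
  motion=[
    [12,0,-1,0,0,0,0],
    [12,0,0,0,0,0,0],
  ],
)

```text
clock: 8.6
position: [0.5304, -0.1148, 0.2813]
ee_rot: [0.176, 1.561, -0.172]
force: [10.0, 4.4, -4.0]
width: 0.214
```

```bash
python3 - <<'E'
from h import *
p,R,s=now();print(p,s["clock"],s["width"]*91.8)
print("force stand x,y",s["force"]@xs,s["force"]@ys)
c=np.array([.4938,-.1055])
d=p[:2]-c;print("r",np.linalg.norm(d),"ang",np.arctan2(d@ys[:2],-(d@xs[:2])),np.pi)
E
```

```text
[ 0.53035667 -0.11475815  0.28132642] 8.6 19.63765515759928
force stand x,y 8.722414912492013 6.527273365001468
r 0.03771078478996843 ang -3.1175529132315143 3.141592653589793
```

arm_command(
  motion=[
    [12,0,-1.5,0,0,0,0],
    [12,0,-1,0,0,0,0],
    [12,0,0,0,0,0,0],
  ],
  newtons=30,
)

```text
clock: 8.98
position: [0.5302, -0.1153, 0.2813]
ee_rot: [0.177, 1.56, -0.169]
force: [11.0, 12.2, -5.1]
width: 0.213
```

```bash
python3 - <<'E'
from h import *
p,R,s=now();print(p,s["clock"],s["width"]*91.8)
print("force stand x,y",s["force"]@xs,s["force"]@ys)
c=np.array([.4938,-.1055])
d=p[:2]-c;print("r",np.linalg.norm(d),"ang",np.arctan2(d@ys[:2],-(d@xs[:2])),np.pi)
E
```

```text
[ 0.53018876 -0.11532427  0.28131489] 8.975 19.579784523362953
force stand x,y 8.051363673067263 14.324432985989922
r 0.03769162158626822 ang -3.101898538702323 3.141592653589793
```

The extra 2.5 mm of command moved the knob only 0.6 mm and the force rose to 14 N, so the wheel is at its stop. I'll release it, lift off and look again.

arm_command(
  motion=[
    [60,0,2,0,0,0,0],
    [60,0,0,0,0,0,0],
    [60,0,0,0,0,0,0],
    [60,-40,0,0,0,0,0],
    [60,-60,0,0,0,0,0],
  ],
)

```text
clock: 9.6
position: [0.5283, -0.1178, 0.3805]
ee_rot: [0.177, 1.569, -0.177]
force: [0.9, -0.6, 0.8]
width: 0.639
```

```bash
python3 - <<'E'
from h import *
T=get_image("top");S=get_image("side")
for c in("top","side"):
    for n in("bore_mouth","nozzle_tip","port_face","crank_top","wheel_axis","knob_center","knob_edge","pointer_tip"):
        print(c,n,[(np.round(r["point"],3).tolist(),round(r["p"],2)) for r in pinpoint(c,n)[:3]])
m=np.array([.521,.1235,.133])
# pointer candidates drawn at draws 30,40,50
def tip(dr): return m+bore*(.020+dr)+.066*ys
ims=[]
for D,n in((T,"t"),(S,"s")):
    f=D["frame"].copy();uv=proj(D,[m,m+.032*bore,m+.044*bore,tip(.03),tip(.042),tip(.054)]);print(n,uv.round(1).tolist())
    x0,y0=(uv.mean(0)-[35,25]).astype(int);k=8
    c=cv2.resize(f[y0:y0+50,x0:x0+70],None,fx=k,fy=k,interpolation=2)[:,:,::-1].copy()
    for q,col in zip(uv,[(255,0,0),(0,255,0),(0,255,0),(0,0,255),(0,200,255),(255,0,255)]):cv2.circle(c,tuple(int(v) for v in (q-[x0,y0]+.5)*k),3,col,1)
    cv2.imwrite(f"pics/p{n}.png",c);print(n,x0,y0)
    ims.append(c)
cv2.imwrite("pics/ptr.png",np.vstack(ims)[:800])
C=np.vstack([cloud(D,a,b,cc,d) for D,a,b,cc,d in((T,255,320,170,225),(S,285,345,215,275))])
L=np.c_[(C-m)@xs*.939+(C-m)@zs*.343,(C-m)@ys,(C-m)@bore]
q=L[(L[:,2]>.035)&(abs(L[:,1])<.03)];print("knobtop",np.percentile(q,[5,25,50,75,95],axis=0).round(4).tolist())
q=L[(L[:,2]>.03)&(L[:,1]>.055)&(L[:,1]<.105)];print(len(q));
for y in np.arange(.058,.104,.004):
    g=q[abs(q[:,1]-y)<.002]
    if len(g):print(round(y,3),len(g),np.percentile(g[:,0],[10,50,90]).round(3),np.percentile(g[:,2],[10,50,90]).round(3))
E
```

```text
top bore_mouth [([0.521, 0.127, 0.132], 0.6)]
top nozzle_tip [([0.541, 0.082, 0.06], 0.63)]
top port_face [([0.539, 0.083, 0.066], 0.76)]
top crank_top []
top wheel_axis [([0.492, -0.106, 0.094], 0.52)]
top knob_center [([0.621, -0.401, 0.016], 0.64), ([0.33, 0.297, 0.017], 0.54), ([0.508, 0.125, 0.168], 0.46)]
top knob_edge [([0.507, 0.129, 0.154], 0.71), ([0.314, 0.302, 0.019], 0.66), ([0.617, -0.396, 0.016], 0.62)]
top pointer_tip [([0.516, 0.195, 0.191], 0.5)]
side bore_mouth [([0.52, 0.126, 0.129], 0.82), ([0.491, -0.105, 0.093], 0.71)]
side nozzle_tip [([0.537, 0.08, 0.059], 0.79)]
side port_face [([0.539, 0.081, 0.059], 0.55)]
side crank_top [([0.532, -0.114, 0.136], 0.61), ([0.461, 0.101, 0.009], 0.57), ([0.68, 0.461, 0.004], 0.3)]
side wheel_axis [([0.494, -0.105, 0.095], 0.86)]
side knob_center [([0.327, 0.299, 0.017], 0.55), ([0.616, -0.406, 0.019], 0.54)]
side knob_edge [([0.316, 0.301, 0.018], 0.91), ([0.513, 0.124, 0.153], 0.46), ([0.616, -0.399, 0.015], 0.43)]
side pointer_tip [([0.513, 0.193, 0.19], 0.38)]
t [[296.7, 193.0], [295.0, 195.1], [294.3, 195.9], [271.8, 191.2], [270.9, 191.9], [270.0, 192.7]]
t 248 168
s [[319.9, 237.2], [323.9, 230.4], [325.4, 227.8], [318.4, 244.9], [319.9, 242.2], [321.5, 239.6]]
s 286 212
knobtop [[-0.0165, -0.0101, 0.0374], [-0.0096, -0.003, 0.042], [-0.0022, 0.0046, 0.0444], [0.0049, 0.0122, 0.0461], [0.0115, 0.0189, 0.0491]]
153
0.07 1 [-0.002 -0.002 -0.002] [0.062 0.062 0.062]
0.074 2 [-0.001 -0.     0.001] [0.064 0.064 0.065]
0.078 5 [-0.003 -0.     0.002] [0.058 0.061 0.071]
0.082 19 [-0.006  0.002  0.007] [0.061 0.067 0.085]
0.086 21 [-0.007  0.     0.006] [0.064 0.075 0.09 ]
0.09 38 [-0.005  0.002  0.008] [0.043 0.068 0.089]
0.094 47 [-0.005  0.     0.005] [0.04  0.066 0.084]
0.098 19 [-0.005 -0.001  0.003] [0.055 0.064 0.068]
0.102 1 [-0.006 -0.006 -0.006] [0.063 0.063 0.063]
```

View pics/ptr.png

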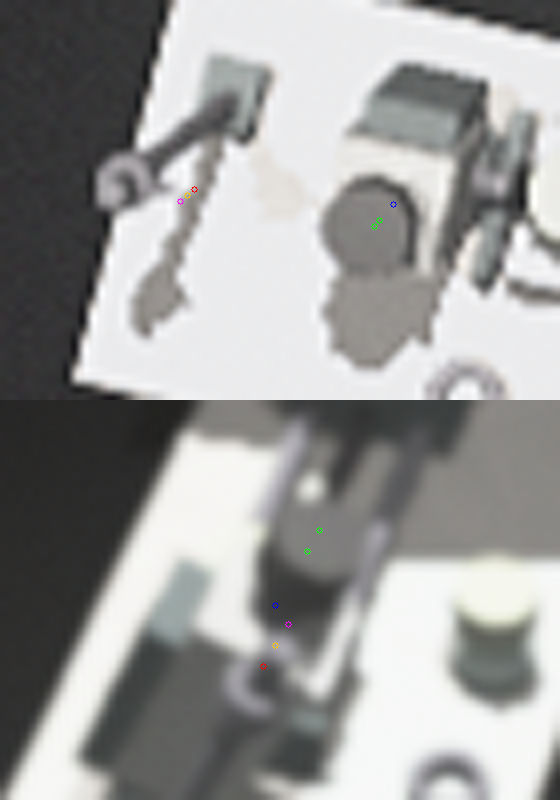

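The wheel is done: port face (.539,.083) coincides with the nozzle (.541,.082). In this view the piston knob's disc centre is at crop (364,226) in the top half, about 4 mm towards stand +y of my first estimate. The pointer tip is at crop (172,188). I'm correcting the mouth to (.521,.1275,.1325), and the draw comes out at about 42 mm.

```bash
cat >> h.py <<'E'
u=.939*xs+.343*zs
m=np.array([.521,.1275,.1325])
RP=toolR(-bore,u)
def rep():
    p,R,s=now();g=p+.159*R.as_matrix()[:,0]
    print("t",s["clock"],"p",p.round(4),"width",round(s["width"]*91.8,1),"F u,y,bore",[round(float(s["force"]@a),1) for a in(u,ys,bore)],"grasp rel mouth u,y,b mm",[round(float((g-m)@a)*1000,1) for a in(u,ys,bore)],"rot err",(R.inv()*RP).as_rotvec(degrees=True).round(1))
    return p,R,s
E
python3 - <<'E'
from h import *
p,R,s=rep();print(s["joints"])
line(p,R,m+bore*(.032+.159+.06),RP,6,60)
E
```

```text
t 10.5 p [ 0.5294 -0.1173  0.381 ] width 59.9 F u,y,bore [0.1, 0.1, 0.0] grasp rel mouth u,y,b mm [89.5, -236.8, 62.5] rot err [ -0.  -20.1   0. ]
[ 0.47726902  0.3685609  -0.47248586  1.77748877  0.19117046  1.04100893
 -0.28948814]
[60, 2.1, 39.5, -24.8, 0.0, -3.3, 0.0]
[60, 0.7, 39.4, -24.9, 0.0, -3.4, 0.0]
[60, -0.7, 39.5, -24.9, 0.0, -3.3, 0.0]
[60, -2.2, 39.4, -24.7, 0.0, -3.4, 0.0]
[60, -3.7, 39.5, -24.7, 0.0, -3.3, 0.0]
[60, -5.1, 39.5, -24.3, 0.0, -3.4, 0.0]
```

arm_command(
  motion=[
    [60,2.1,39.5,-24.8,0,-3.3,0],
    [60,0.7,39.4,-24.9,0,-3.4,0],
    [60,-0.7,39.5,-24.9,0,-3.3,0],
    [60,-2.2,39.4,-24.7,0,-3.4,0],
    [60,-3.7,39.5,-24.7,0,-3.3,0],
  ],
)

```text
clock: 11.12
position: [0.4518, 0.1039, 0.3706]
ee_rot: [0.144, 1.271, -0.193]
force: [-0.2, 0.7, 0.2]
width: 0.656
```

arm_command(
  motion=[
    [60,-5.1,39.5,-24.3,0,-3.4,0],
    [60,0,0,0,0,0,0],
    [60,0,0,0,0,0,0],
  ],
)

```text
clock: 11.5
position: [0.4371, 0.1464, 0.3683]
ee_rot: [0.136, 1.215, -0.196]
force: [0.2, -0.0, 0.2]
width: 0.651
```

```bash
python3 - <<'E'
from h import *
p,R,s=rep();print(s["joints"])
line(p,R,m+bore*(.032+.159),RP,4,60)
S=get_image("side");x,y=proj(S,[m+.05*bore])[0].astype(int)
a=S["frame"][y-45:y+30,x-50:x+50]
T=get_image("top");x,y=proj(T,[m+.05*bore])[0].astype(int)
b=T["frame"][y-37:y+38,x-50:x+50]
cv2.imwrite("pics/hov.png",cv2.resize(np.hstack([a,b]),None,fx=4,fy=4,interpolation=2)[:,:,::-1])
E
```

```text
t 11.5 p [0.4371 0.1464 0.3683] width 59.8 F u,y,bore [0.3, 0.0, 0.1] grasp rel mouth u,y,b mm [0.2, -0.3, 91.9] rot err [0. 0. 0.]
[-0.05931099  0.1820556  -0.5399052   2.10117613  0.54461142  0.70768868
 -1.19171688]
[60, 15.0, 0.1, 0.0, 0.0, 0.0, 0.0]
[60, 15.0, 0.0, -0.1, 0.0, 0.0, 0.0]
[60, 15.0, 0.1, 0.0, 0.0, 0.0, 0.0]
[60, 15.0, 0.0, 0.0, 0.0, 0.0, 0.0]
```

View pics/hov.png

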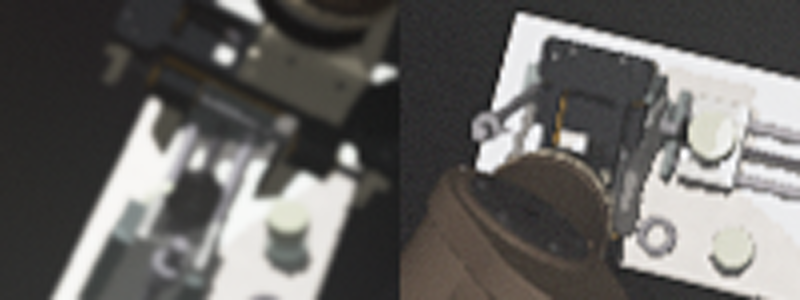

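The hover view shows the fingers at crop (165,130) and (280,180), on either side of the knob, which is below at about (195,190). The pointer post is clear of the gripper. Descending along the bore.

arm_command(
  motion=[
    [60,20,0,0,0,0,0],
    [60,20,0,0,0,0,0],
    [60,14,0,0,0,0,0],
    [60,5,0,0,0,0,0],
    [60,0,0,0,0,0,0],
  ],
)

```text
clock: 12.22
position: [0.4571, 0.1414, 0.3127]
ee_rot: [0.137, 1.215, -0.197]
force: [-0.4, 0.2, 0.1]
width: 0.654
```

arm_command(
  motion=[
    [25,0,0,0,0,0,0],
    [25,0,0,0,0,0,0],
    [25,0,0,0,0,0,0],
    [25,0,0,0,0,0,0],
    [25,0,0,0,0,0,0],
  ],
  newtons=6,
)

```text
clock: 12.85
position: [0.4569, 0.1424, 0.3131]
ee_rot: [0.137, 1.214, -0.195]
force: [-2.2, -0.1, 4.8]
width: 0.365
```

```bash
python3 -c "
from h import *
rep()"
```

```text
t 12.85 p [0.4569 0.1424 0.3131] width 33.5 F u,y,bore [-0.3, -0.6, 5.2] grasp rel mouth u,y,b mm [0.3, 0.3, 33.2] rot err [-0.   0.1 -0. ]
```

arm_command(
  motion=[
    [25,0,0,0,0,0,0],
    [25,-1,0,0,0,0,0],
    [25,-2,0,0,0,0,0],
    [25,-2,0,0,0,0,0],
  ],
  newtons=20,
)

```text
clock: 13.35
position: [0.4549, 0.1423, 0.3173]
ee_rot: [0.136, 1.215, -0.196]
force: [-1.1, 0.8, -4.1]
width: 0.363
```

```bash
python3 -c "
from h import *
rep()"
```

```text
t 13.35 p [0.4549 0.1423 0.3173] width 33.3 F u,y,bore [-2.6, 0.6, -3.4] grasp rel mouth u,y,b mm [-0.2, -0.3, 37.8] rot err [-0. -0.  0.]
```

arm_command(
  motion=[
    [25,-4,0,0,0,0,0],
    [25,-4,0,0,0,0,0],
    [25,-4,0,0,0,0,0],
    [25,-4,0,0,0,0,0],
    [25,-2,0,0,0,0,0],
  ],
)

```text
clock: 13.98
position: [0.4491, 0.144, 0.3348]
ee_rot: [0.137, 1.214, -0.196]
force: [0.3, -0.4, -3.5]
width: 0.363
```

```bash
python3 -c "
from h import *
rep()"
```

```text
t 13.975 p [0.4491 0.144  0.3348] width 33.3 F u,y,bore [-0.8, -0.3, -3.4] grasp rel mouth u,y,b mm [0.3, 0.1, 56.3] rot err [-0.   0.1 -0. ]
```

arm_command(
  motion=[
    [25,-3,0,0,0,0,0],
    [25,-3,0,0,0,0,0],
    [25,-3,0,0,0,0,0],
    [25,-3,0,0,0,0,0],
    [25,-2,0,0,0,0,0],
  ],
)

```text
clock: 14.6
position: [0.4444, 0.145, 0.3478]
ee_rot: [0.137, 1.214, -0.196]
force: [0.1, 0.4, -3.3]
width: 0.365
```

```bash
cat > meas.py <<'E'
from h import *
rep()
for c in("top","side"):
    for n in("knob_center","knob_edge","pointer_tip","bore_mouth","port_face","nozzle_tip"):
        print(c,n,[(np.round(r["point"],3).tolist(),round(r["p"],2),"u,y,b",[round(float((np.array(r["point"])-m)@a)*1000) for a in(u,ys,bore)]) for r in pinpoint(c,n)[:3]])
T=get_image("top");S=get_image("side")
for n,D,b in(("top",T,(255,320,170,225)),("side",S,(285,345,205,275))):
    C=cloud(D,*b);L=np.c_[(C-m)@u,(C-m)@ys,(C-m)@bore]*1000
    q=L[(L[:,1]>52)&(L[:,1]<78)&(L[:,2]>40)&(L[:,2]<85)&(abs(L[:,0])<10)];print(n,"cone",q[q[:,1].argsort()].round(1).tolist()[:12])
x,y=proj(S,[m+.06*bore+.03*ys])[0].astype(int)
a=S["frame"][y-37:y+38,x-50:x+50];x,y=proj(T,[m+.06*bore+.03*ys])[0].astype(int)
b=T["frame"][y-37:y+38,x-50:x+50]
cv2.imwrite("pics/draw.png",cv2.resize(np.hstack([a,b]),None,fx=4,fy=4,interpolation=2)[:,:,::-1])
E
python3 meas.py
```

```text
t 14.6 p [0.4444 0.145  0.3478] width 33.5 F u,y,bore [-1.1, 0.4, -3.1] grasp rel mouth u,y,b mm [0.2, 0.0, 70.1] rot err [-0.  0.  0.]
top knob_center [([0.62, -0.402, 0.015], 0.84, 'u,y,b', [161, -495, -184]), ([0.548, 0.116, 0.052], 0.68, 'u,y,b', [0, -5, -85]), ([0.331, 0.299, 0.016], 0.64, 'u,y,b', [-250, 125, -33])]
top knob_edge [([0.51, 0.13, 0.153], 0.55, 'u,y,b', [-3, 0, 23]), ([0.314, 0.299, 0.017], 0.53, 'u,y,b', [-264, 122, -26]), ([0.614, -0.397, 0.017], 0.52, 'u,y,b', [155, -491, -180])]
top pointer_tip [([0.521, 0.125, 0.133], 0.67, 'u,y,b', [0, -2, 0]), ([0.514, 0.196, 0.19], 0.59, 'u,y,b', [-1, 65, 61]), ([0.492, -0.109, 0.096], 0.55, 'u,y,b', [10, -237, -43])]
top bore_mouth [([0.519, 0.127, 0.135], 0.92, 'u,y,b', [0, -1, 3])]
top port_face [([0.539, 0.081, 0.067], 0.88, 'u,y,b', [4, -41, -71]), ([0.446, 0.036, 0.013], 0.59, 'u,y,b', [-91, -106, -94])]
top nozzle_tip [([0.543, 0.084, 0.059], 0.8, 'u,y,b', [4, -37, -80])]
side knob_center [([0.325, 0.301, 0.02], 0.87, 'u,y,b', [-254, 126, -27]), ([0.506, 0.129, 0.165], 0.62, 'u,y,b', [-3, -2, 35]), ([0.619, -0.405, 0.019], 0.57, 'u,y,b', [162, -498, -180])]
side knob_edge [([0.317, 0.3, 0.02], 0.71, 'u,y,b', [-261, 123, -24]), ([0.508, 0.124, 0.148], 0.57, 'u,y,b', [-5, -6, 19]), ([0.616, -0.399, 0.015], 0.44, 'u,y,b', [156, -492, -182])]
side pointer_tip [([0.513, 0.193, 0.186], 0.61, 'u,y,b', [-3, 62, 58])]
side bore_mouth [([0.524, 0.125, 0.131], 0.68, 'u,y,b', [3, -2, -3])]
side port_face [([0.54, 0.081, 0.057], 0.64, 'u,y,b', [1, -41, -81]), ([0.767, 0.104, 0.004], 0.32, 'u,y,b', [187, 31, -205])]
side nozzle_tip [([0.538, 0.078, 0.06], 0.58, 'u,y,b', [1, -44, -77])]
top cone [[-1.4, 68.2, 58.3], [-0.7, 70.0, 64.0], [0.7, 71.7, 57.6], [-0.9, 72.5, 66.0], [1.4, 73.5, 63.4], [3.8, 74.3, 61.7], [1.9, 75.4, 68.7], [5.2, 75.5, 70.7], [-2.0, 75.7, 64.2], [7.7, 76.4, 68.9], [4.7, 76.5, 53.0], [-4.3, 77.0, 69.3]]
side cone [[5.3, 76.3, 64.8]]
```

View pics/draw.png

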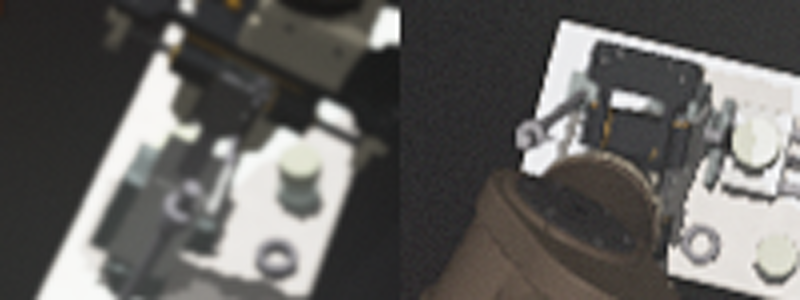

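arm_command(
  motion=[
    [25,-2,0,0,0,0,0],
    [25,-1.5,0,0,0,0,0],
    [25,-1,0,0,0,0,0],
    [25,0,0,0,0,0,0],
  ],
)

```text
clock: 15.8
position: [0.4429, 0.1453, 0.3519]
ee_rot: [0.137, 1.214, -0.196]
force: [0.4, 0.1, -3.0]
width: 0.363
```

```bash
python3 - <<'E'
from h import *
rep()
A=[];Q=[];K=[]
for i in range(4):
    S=get_image("side");C=cloud(S,285,345,195,275);A.append(np.c_[(C-m)@u,(C-m)@ys,(C-m)@bore]*1000)
    T=get_image("top");C=cloud(T,255,320,170,225);Q.append(np.c_[(C-m)@u,(C-m)@ys,(C-m)@bore]*1000)
L=np.vstack(A);q=L[(abs(L[:,0])<7)&(abs(L[:,1])<25)]
for b in range(0,100,4):
    g=q[abs(q[:,2]-b)<2]
    if len(g):print(b,len(g),"y med",np.median(g[:,1]).round(1))
for n,L in(("side",L),("top",np.vstack(Q))):
    for y in range(58,80,3):
        g=L[(abs(L[:,1]-y)<1.5)&(abs(L[:,0])<9)&(L[:,2]>35)&(L[:,2]<85)]
        if len(g):print(n,y,len(g),np.median(g,axis=0).round(1),"b range",np.percentile(g[:,2],[10,90]).round(1))
a=S["frame"][195:255,285:365];cv2.imwrite("pics/fin.png",cv2.resize(a,None,fx=9,fy=9,interpolation=2)[:,:,::-1])
print(proj(S,[m+b*bore+k*ys for b,k in((.062,.066),(.062,.017),(.086,.017),(0,0))]).round(1).tolist())
E
```

```text
t 15.8 p [0.4429 0.1453 0.3519] width 33.3 F u,y,bore [-0.7, 0.2, -2.9] grasp rel mouth u,y,b mm [0.2, 0.1, 74.6] rot err [-0.  0. -0.]
0 63 y med 10.5
4 39 y med 8.2
8 22 y med 5.2
12 28 y med 4.9
16 18 y med 5.5
20 21 y med 5.1
24 12 y med 5.5
28 31 y med 4.9
32 20 y med 5.0
36 22 y med 5.0
40 16 y med 5.9
44 23 y med 4.7
48 24 y med 6.1
52 11 y med 7.1
60 2 y med 12.0
64 15 y med 14.5
68 21 y med 14.7
72 19 y med 14.5
76 27 y med 15.0
80 22 y med 15.2
84 94 y med 3.3
88 87 y med 5.9
92 1 y med 14.8
side 76 5 [-5.6 77.1 65.6] b range [64.5 65.9]
side 79 10 [ 6.  79.6 67.2] b range [64.5 69.9]
top 67 4 [-0.  67.2 64. ] b range [60.9 68.6]
top 70 8 [ 1.  70.4 63. ] b range [61.6 65.8]
top 73 11 [ 1.5 73.1 64.2] b range [63.  68.4]
top 76 22 [ 3.7 75.9 67.2] b range [55.2 69.5]
top 79 39 [ 1.6 79.  69.4] b range [60.5 76. ]
[[319.8, 243.6], [325.7, 229.8], [328.8, 224.4], [319.8, 238.4]]
```

View pics/fin.png

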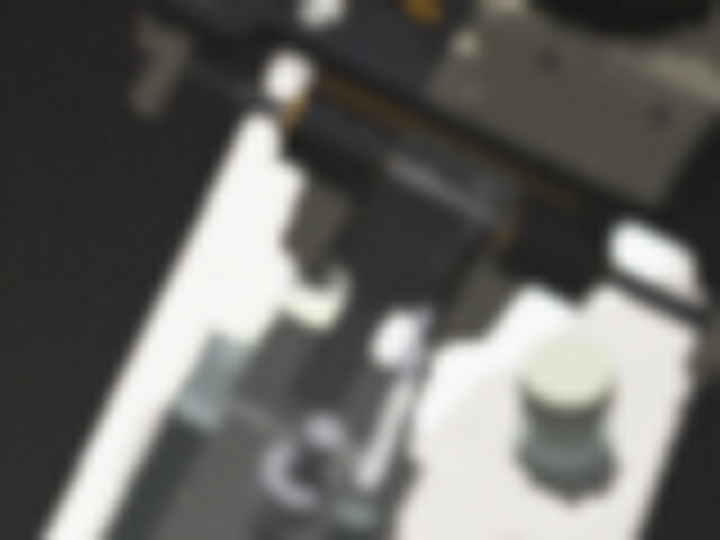

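The rod shows from 5 to 54 mm above the mouth, and the knob's underside is at about 62 mm. That is level with the pointer cone at about 61 to 63 mm. The piston is held and at rest, and side forces are under 1 N. Handing in.

```bash
python3 -c "
from h import *
rep();print(pinpoint('top','pointer_tip')[:2],pinpoint('top','port_face')[:1],pinpoint('top','nozzle_tip')[:1])
print(arm.sign_off())"
```

```text
t 16.2 p [0.4429 0.1453 0.3518] width 33.3 F u,y,bore [-1.9, 0.5, -2.9] grasp rel mouth u,y,b mm [0.1, 0.0, 74.4] rot err [-0.  0.  0.]
[{'point': [0.5155, 0.195, 0.1896], 'p': 0.4}] [{'point': [0.5399, 0.0802, 0.0648], 'p': 0.66}] [{'point': [0.5413, 0.0832, 0.0577], 'p': 0.78}]
the job is handed in; nothing more can be done
None
```

I wound the handwheel about 405° clockwise to its stop, then drew the piston about 41.5 mm along the bore. I handed the job in at about 16 s with the piston still held; no verdict came back.

**Carriage:** At the stop, pushing 2.5 mm further moved the knob only 0.6 mm and the force rose from about 6.5 to 14 N. At the end, the camera put the port face and the nozzle tip within about 3 mm of each other horizontally. That is no better than the camera's own accuracy, so the force is the stronger evidence.

**Piston:** It was gripped at 20 N and at rest at hand-in. The side forces on the wrist were under 2 N, and the pull along the bore was about 3 N, roughly the piston's weight.

**Level with the pointer:** The camera depth put the knob's lower edge about 62 mm from the bore mouth. Depth readings of the pointer cone gave about 62–64 mm on its upper side, and the networks gave 58–62 mm for the tip. The expected error is about 2 mm, against the 5 mm allowed.

**Disagreements:**
- With the knob hidden in the gripper, the networks kept reporting it at its old place. I relied on the depth readings and grip width instead.
- The depth readings also suggested my estimate of the bore axis was about 2 mm off sideways, but the side forces stayed small.

**Bystanders and pointer:** The pointer tip read the same before and after, within the camera's accuracy. I did not measure the bystanders again at the end, but no contact with them showed in the forces or pictures.

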